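# Preset 25 shots on the injector tester and start it

### The job

Set the injector tester's two-digit shot counter to 25 by rolling its thumbwheels (left wheel tens, right wheel units) until each digit has clicked squarely into line with its red pointer, then start the test by pressing the green button right down and let it spring back. Do not start it on a wrong count, leave the red stop button alone, and do not push about the tray, injectors, can or parts box.

Things in the scene. Friction and masses are not known exactly. Their poses are not given: they have to be found in the camera images.
- tester: injector tester fixed to the bench: base plate 240 x 430 mm, grey control box 200 (x) x 300 (y) mm, white panel 91 mm above bench; at its +y end a green cradle with injector and clear chamber, 102 mm high. Origin: on the bench under the box's middle; x away from the robot, y left. Panel, left to right: tens wheel, units wheel (50 mm apart), green start, red stop button
- wheel_tens (a joint): tens thumbwheel (left, +y), axle along tester y. Rad, endless both ways, 0.6283 per digit: digit = value/0.6283 modulo 10. Grows (digit rises) as its top is rolled to tester +x, away from the robot. A click stop centres it on the nearest digit when let go. About 2 N along the rim steps it; a fingertip pressing the rim with 5-20 N and drawn along rolls it, 12.6 mm per digit
- wheel_units (a joint): units thumbwheel (right, -y), axle along tester y. Rad, endless both ways, 0.6283 per digit: digit = value/0.6283 modulo 10. Grows (digit rises) as its top is rolled to tester +x, away from the robot. A click stop centres it on the nearest digit when let go. About 2 N along the rim steps it; a fingertip pressing the rim with 5-20 N and drawn along rolls it, 12.6 mm per digit
- tens_crown (a point): top of the tens wheel's black knurled rim, mid-width, where the fingertip goes: rim 40 mm diameter, 12 mm wide (along y), top 10 mm above the panel, 101 mm above the bench. White digit drum, 14 mm wide, adjoins on its +y side, 3 mm lower. Point and axes are fixed to the tester (x = rolling direction), not turning with the wheel
- units_crown (a point): top of the units wheel's black knurled rim, mid-width, where the fingertip goes: rim 40 mm diameter, 12 mm wide (along y), top 10 mm above the panel, 101 mm above the bench. White digit drum, 14 mm wide, adjoins on its +y side, 3 mm lower. Point and axes are fixed to the tester (x = rolling direction), not turning with the wheel
- tens_window (a point): top of the tens wheel's white digit drum, where its set digit is read beside the red pointer fin (black digit 7 mm high, 6 mm wide, its top towards the tester's +x); fixed to the tester, 98 mm above the bench, 13.5 mm to +y of tens_crown
- units_window (a point): the same for the units wheel: where its set digit is read, 98 mm above the bench, 13.5 mm to +y of units_crown
- start_button (a joint): green push button, 28 mm diameter, right of the wheels; value 0 when out, 0.006 m when fully pressed down; springs back when let go, needs 5 N for the full 6 mm. It counts as pressed beyond 4 mm
- start_button_top (a point): centre of the green button's top face (moves down with it), 18 mm above the panel (109 mm above the bench) when out; the button stands 6 mm out of its dark collar, 44 mm diameter
- stop_button (a joint): red push button of the same size, 60 mm to -y of the green one (190 mm to -y and 20 mm to -x of the tens wheel's rim top); 0 when out, 0.006 m when pressed
- stop_button_top (a point): centre of the red button's top face, 109 mm above the bench
- tray: open stainless tray 220 x 150 x 30 mm, 0.6 kg, loose on the bench on the tester's -y side; origin at the centre of its underside, long side along its x
- injector_a: injector lying in the tray, 156 mm long along its x, 28 mm thick; origin under its middle
- injector_b: second injector in the tray, the same
- spray_can: upright black and red spray can with white cap, 65 mm diameter, 190 mm high, loose; origin at the centre of its foot
- parts_box: small open blue box 90 x 55 x 40 mm with brass bushes in it, loose on the bench beyond the tester (+x); origin at the centre of its underside

How it is judged:
On the way, in this order (a step that is already met when the one before it is completed fails the run):
1. the counter shows 25: both wheels clicked onto their digits ((value of joint wheel_tens between -11.4097 and -11.2097 rad or value of joint wheel_tens between -5.1265 and -4.9265 rad or value of joint wheel_tens between 1.1566 and 1.3566 rad or value of joint wheel_tens between 7.4398 and 7.6398 rad or value of joint wheel_tens between 13.723 and 13.923 rad or value of joint wheel_tens between 20.0062 and 20.2062 rad) and (value of joint wheel_units between -9.5248 and -9.3248 rad or value of joint wheel_units between -3.2416 and -3.0416 rad or value of joint wheel_units between 3.0416 and 3.2416 rad or value of joint wheel_units between 9.3248 and 9.5248 rad or value of joint wheel_units between 15.608 and 15.808 rad or value of joint wheel_units between 21.8911 and 22.0911 rad)), for 0.2 s.
2. the green start button is pressed down with the counter at 25 (all of step 1 and value of joint start_button above 0.004 m), for 0.02 s.
At the end, for the whole second after the job is handed in: Tens wheel at digit 2 and units wheel at digit 5, each within 0.1 rad (a sixth of a step) and at rest; start button sprung back out (under 1.5 mm), stop button out; tray, injectors, can and parts box within 20 mm of where they started, can upright (all of step 1 and velocity of joint wheel_tens between -0.1 and 0.1 rad/s and velocity of joint wheel_units between -0.1 and 0.1 rad/s and value of joint each of start_button, stop_button below 0.0015 m and distance of each of tray, injector_a, injector_b, spray_can, parts_box from where it was at the start of the episode below 0.02 m and angle between spray_can's own z axis and vertical below 0.2 rad); the robot touches nothing.
It fails at once if the start button pressed (over 3 mm) while the counter does not show 25 (value of joint start_button above 0.003 m and not ((value of joint wheel_tens between -11.4097 and -11.2097 rad or value of joint wheel_tens between -5.1265 and -4.9265 rad or value of joint wheel_tens between 1.1566 and 1.3566 rad or value of joint wheel_tens between 7.4398 and 7.6398 rad or value of joint wheel_tens between 13.723 and 13.923 rad or value of joint wheel_tens between 20.0062 and 20.2062 rad) and (value of joint wheel_units between -9.5248 and -9.3248 rad or value of joint wheel_units between -3.2416 and -3.0416 rad or value of joint wheel_units between 3.0416 and 3.2416 rad or value of joint wheel_units between 9.3248 and 9.5248 rad or value of joint wheel_units between 15.608 and 15.808 rad or value of joint wheel_units between 21.8911 and 22.0911 rad))).
It fails at once if the red stop button pressed (over 3 mm) (value of joint stop_button above 0.003 m).
It fails at once if a bystander (tray, injector, can, parts box) pushed more than 20 mm (distance of any of tray, injector_a, injector_b, spray_can, parts_box from where it was at the start of the episode above 0.02 m).
It also fails if it takes over 51 s, if anything falls off the work surface, if the arm or the gripper's body presses on something with over 40 N, if the wrist force passes 120 N, or if a joint passes its speed limit or range.

### The arm

A 7-joint arm with a two-finger parallel gripper is mounted at the origin on the work surface. World frame = base frame: x ahead of the robot, y to its left, z up, the work surface at z = 0. Lengths are in m, angles in rad, forces in N, time in s.
With the tool pointing down it reaches from about 0.425 to 0.825 m from the base axis. Payload 3.6 kg.
Tool frame: the origin (TCP) lies between the finger pads; the fingertips stand nose_length ahead of it and the grasp point (between the pads) is the TCP (nose_length is the distance from the TCP to the fingertips, in m); z points along the fingers, y is the line along which they close (so a half turn about z gives the same grasp; the last joint's range is limited). The gripper opens to 85 mm and grips with 20 to 120 N. Pads are 22 mm wide; open, the fingers measure 114 mm over their backs; the gripper's body (76 mm by 85 mm) begins 54 mm behind the grasp point. The pads swing forward as they close: fully open they stand 13 mm farther back than shut.
Start: joints at [-1.373, 0.615, -0.013, 1.423, 0.008, 1.103, -0.04], TCP at [0.144, 0.634, 0.25] pointing down, gripper open.
Joint ranges: [-3.12, 3.12], [-0.3, 2.06], [-1.34, 1.32], [0.26, 2.42], [-1.36, 4.5], [0.01, 1.98], [-2.84, 2.84]. Speed limits (rad/s): [2.79, 2.79, 3.14, 3.14, 3.14, 3.14, 3.14].

### API

Orientations are given as a rotation vector (axis times angle).
In Python, from bench import * gives the robot as it stands. The module is installed in compiled form; this text tells all that it offers. Calls block until the motion is done:
- move_to(position, orientation): joint-space move of the TCP to a pose.
- servo_line(position, frame=None, velocity=0.15, max_force=None): straight line of the TCP; frame=None keeps the orientation; velocity is the mean speed in m/s. With max_force (N) it stops when the force on the tool has changed by that much, and returns True; else False.
- movej(angles): joint-space move.
- gripper_open() and close(squeeze=None): open the fingers fully, or close them until they stop; squeeze is the grip in N (None keeps the last).
- dwell(seconds).
- ik(position, orientation): joint angles nearest the present ones, or None.
- observe(): the state.
- capture(name): name is "side" or "top" or "wrist"; returns a dict with "color" (400x640x3 uint8, red, green, blue), "intrinsics" (3x3 intrinsics, pixels), "distortion" ([k1, k2, p1, p2, k3] as OpenCV has them; the pictures are not rectified), "extrinsics" (4x4, takes a point from world to camera coordinates). Camera axes: x right, y down, z forward; pixel columns grow to the right and rows downward; lengths in m; the calibration is good to about 2 mm. A picture is of the moment at which its call begins. There is no depth.
A pose or a line that the arm cannot do raises PlanningError and nothing moves.
- close_job(): hands the job in; it is judged then, once.
The state is a dict: "clock": time; "joint_positions": joint angles; "joint_vel": joint speeds; "joint_torque": joint torques, N m; "ee_pos": TCP position; "tcp_rot": TCP orientation; "ft_force": force on the tool from outside, world axes, zero at the start; "wrist_torque": the same for the moment, N m; "finger_gap": finger opening in m; "grasp_force": force on a finger pad.
Only numpy, scipy, OpenCV 4.12 (cv2) and the standard library are available. Lean on these libraries where they do the work, as an engineer would, in place of code of your own. Each camera call takes 0.05 s, during which the arm holds its last target. There are 200 camera calls.

## Working session

There is one attempt and no reset: what is moved stays moved. The work goes in short steps, each a Python script; the robot and the scene stay as the last script left them, time stands still between calls to the robot, and variables do not carry over. Pictures are saved under pics/ and viewed, at most 10 in all, crops included, and the job is handed in when it is done.

```bash
mkdir -p pics; ls; python3 - <<'E'
from bench import *
import cv2
for n in ["top","side","wrist"]:
    c=capture(n); cv2.imwrite(f"pics/{n}0.png",c["color"][:,:,::-1]); print(n,c["intrinsics"].round(1).tolist(),c["distortion"],c["extrinsics"].round(3).tolist())
s=observe(); print(s)
try: print(nose_length)
except Exception as e: print(e)
E
```

```text
pics
top [[397.2, 0.0, 312.8], [0.0, 397.2, 204.7], [0.0, 0.0, 1.0]] [0.03353193 0.         0.         0.         0.        ] [[-0.005, -1.0, -0.004, 0.027], [-0.989, 0.006, -0.145, 0.603], [0.145, 0.003, -0.989, 0.911], [0.0, 0.0, 0.0, 1.0]]
side [[440.0, 0.0, 321.7], [0.0, 440.0, 199.9], [0.0, 0.0, 1.0]] [-0.04514164  0.          0.          0.          0.        ] [[0.984, -0.18, 0.015, -0.582], [-0.088, -0.552, -0.829, 0.133], [0.157, 0.814, -0.559, 1.238], [0.0, 0.0, 0.0, 1.0]]
wrist [[316.5, 0.0, 323.4], [0.0, 316.5, 202.6], [0.0, 0.0, 1.0]] [0.01492898 0.         0.         0.         0.        ] [[0.221, 0.975, -0.003, -0.649], [0.939, -0.212, 0.271, -0.036], [0.263, -0.063, -0.963, 0.38], [0.0, 0.0, 0.0, 1.0]]
{'clock': 0.15, 'joint_positions': array([-1.37354255,  0.61573768, -0.01263065,  1.4245274 ,  0.00812656,
        1.10338742, -0.04040735]), 'joint_vel': array([ 4.46173132e-04, -2.07663534e-03,  1.26481468e-05, -4.14584994e-03,
        7.96312841e-04,  1.31119227e-04,  2.76069528e-04]), 'joint_torque': array([ 9.51311195e-04, -4.69658232e+01,  2.59651635e-01, -1.71252769e+01,
        1.00289960e-02,  7.14296883e-03, -1.49389808e-05]), 'ee_pos': array([0.14409341, 0.63327203, 0.24937895]), 'tcp_rot': array([-0.35059235, -3.12177548,  0.00314176]), 'ft_force': array([0.80122421, 0.68577434, 0.28973441]), 'wrist_torque': array([-0.05409888, -0.01951934, -0.06429488]), 'grasp_force': 0.0, 'finger_gap': 0.0854010978751682}
0.019
```

View pics/top0.png

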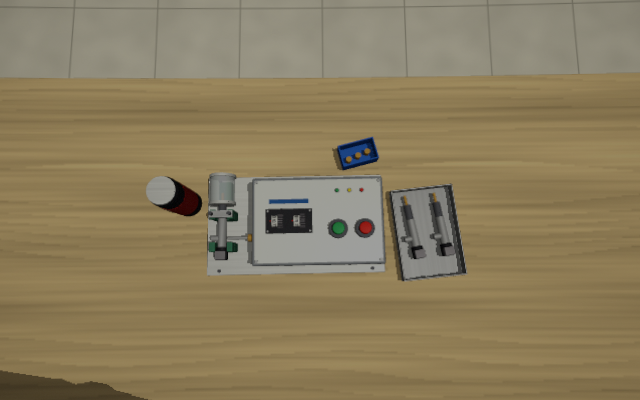

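View pics/side0.png

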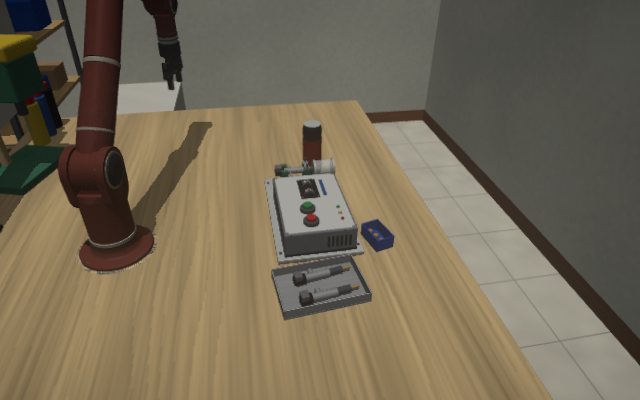

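The top view shows green at (338,228), red at (365,227), and wheels about (274–302,221). The side view shows the arm well clear of the tester, with the can on its far side (+y). Next I'll locate the buttons and look closer with the wrist camera.

```bash
cat > h.py <<'E'
from bench import *
import numpy as np, cv2
from scipy.spatial.transform import Rotation as R
def ray(c,uv,z):
    p=cv2.undistortPoints(np.array([[uv]],float),c["intrinsics"],c["distortion"])[0,0]
    E=c["extrinsics"];Rm=E[:3,:3];o=-Rm.T@E[:3,3];d=Rm.T@np.array([p[0],p[1],1]);return o+d*(z-o[2])/d[2]
def proj(c,P):
    E=c["extrinsics"];return cv2.projectPoints(np.array([P],float),cv2.Rodrigues(E[:3,:3])[0],E[:3,3],c["intrinsics"],c["distortion"])[0][0,0]
def blob(c,k,roi):
    h=cv2.cvtColor(c["color"],cv2.COLOR_RGB2HSV).astype(int);u0,u1,v0,v1=roi
    H,S,V=[h[v0:v1,u0:u1,i] for i in range(3)]
    m=((H>45)&(H<90) if k=='g' else (H<8)|(H>172))&(S>110)&(V>60)
    n,l,st,ce=cv2.connectedComponentsWithStats(m.astype(np.uint8));i=1+st[1:,4].argmax();return ce[i]+[u0,v0],st[i]
E
python3 - <<'E'
from h import *
c=capture("top")
for k,roi in (('g',(320,355,210,245)),('r',(350,380,210,245))):
    uv,st=blob(c,k,roi);print(k,uv,st,ray(c,uv,.109))
for uv in((222,180),(160,190)):print(ray(c,uv,.1))
print('wheel',ray(c,(283,221),.101),ray(c,(304,221),.101))
for uv in ((207,273),(384,272)):print('base',ray(c,uv,.01))
s=observe();w=capture("wrist");E=w["extrinsics"]
T=np.eye(4);T[:3,:3]=R.from_rotvec(s["tcp_rot"]).as_matrix();T[:3,3]=s["ee_pos"]
print("cam in tcp",(np.linalg.inv(T)@np.linalg.inv(E)).round(3))
E
```

```text
g [338.34745763 227.58474576] [ 13  12  12  12 118] [ 0.54160238 -0.03331784  0.109     ]
r [365.29457364 227.03875969] [  9  11  13  13 129] [ 0.54250733 -0.09305086  0.109     ]
[0.65268264 0.22985394 0.1       ]
[0.63023255 0.36918935 0.1       ]
wheel [0.55781368 0.09022734 0.101     ] [0.55754299 0.04307175 0.101     ]
base [0.44194883 0.28070056 0.01      ]
base [ 0.4419387  -0.14829234  0.01      ]
cam in tcp [[ 0.001 -0.963 -0.271  0.068]
 [ 1.     0.001 -0.     0.   ]
 [ 0.001 -0.271  0.963 -0.124]
 [ 0.     0.     0.     1.   ]]
```

```bash
cat >> h.py <<'E'
YAW=0.015
O=lambda yaw=YAW:(R.from_euler('z',yaw)*R.from_rotvec([0,np.pi,0])).as_rotvec()
E
python3 - <<'E'
from h import *
close(30)
move_to([.588,.075,.25],O())
servo_line([.588,.075,.155],velocity=.1)
c=capture("wrist");np.save("w1.npy",c,allow_pickle=True)
im=c["color"][:,:,::-1]
cv2.imwrite("pics/w1.png",im)
for n,P in dict(tw=(.5597,.1105,.098),uw=(.5603,.0605,.098),tc=(.5597,.097,.101),uc=(.5603,.047,.101),st=(.5416,-.033,.109)).items(): print(n,proj(c,P).round(1))
s=observe();print(s["clock"],s["ee_pos"],s["joint_positions"].round(2),s["ft_force"],s["finger_gap"])
E
```

```text
tw [383.9 184.4]
uw [298.7 184.1]
tc [361.5 185.2]
uc [274.9 184.8]
st [121.2 151.3]
4.6917 [0.58859398 0.07502566 0.15581196] [-0.22  0.63  0.09  1.71 -0.08  0.8   1.49] [-0.27442635  0.34367323  0.99414434] 0.0002622662873940811
```

View pics/w1.png

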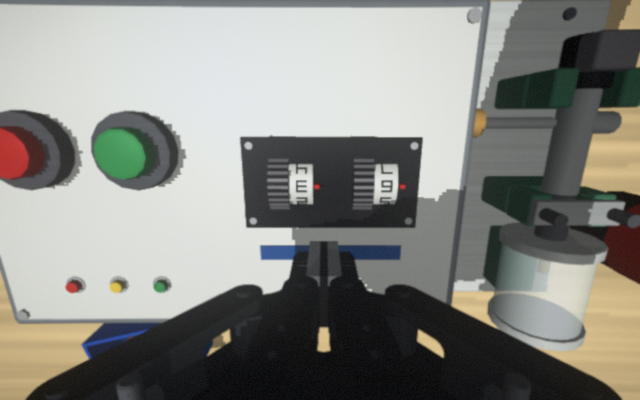

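The close view shows rims at about u=278 and 364, v=184. The drums are at u≈300 and 386 with pointers at their right, and the digits are upside down, so I'll rotate and enlarge the picture.

```bash
python3 - <<'E'
import cv2
im=cv2.imread("pics/w1.png")[150:220,250:420]
im=cv2.rotate(im,cv2.ROTATE_180)
cv2.imwrite("pics/z1.png",cv2.resize(im,None,fx=4.5,fy=4.5,interpolation=cv2.INTER_CUBIC))
E
```

```text
(no output)
```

View pics/z1.png

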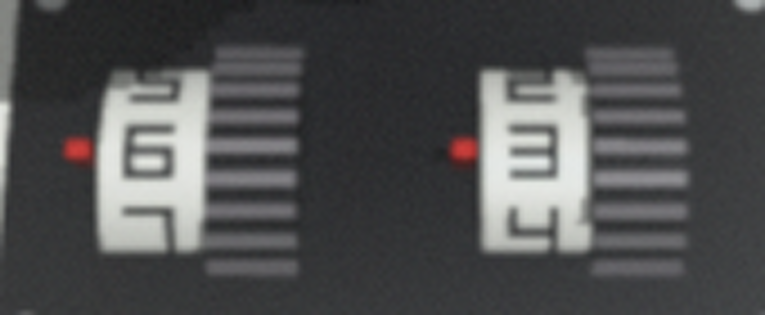

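```bash
cat >> h.py <<'E'
def roll(P,sgn,F=10,half=6.3,v=.06):
    a=np.array([P[0]-sgn*half*1e-3,P[1]]);b=np.array([P[0]+sgn*half*1e-3,P[1]])
    servo_line([*a,.130],velocity=.15)
    hit=servo_line([*a,.112],velocity=.03,max_force=F); s=observe()
    z=s["ee_pos"][2]; servo_line([*b,z],velocity=v); s2=observe()
    servo_line([*b,.130],velocity=.1)
    print("hit",hit,"z",z.round(4),"F",s["ft_force"].round(1),s2["ft_force"].round(1),"end",s2["ee_pos"].round(4),"t",s2["clock"])
E
python3 - <<'E'
from h import *
c=np.load("w1.npy",allow_pickle=True).item()
u=ray(c,(278,187),.101);t=ray(c,(363.8,187),.101)
print(u,t,ray(c,(121,153),.109),t-u)
if np.hypot(u[0]-.5603,u[1]-.047)<.006:
    roll(u[:2],+1)
    servo_line([.588,.075,.155],velocity=.2)
    c=capture("wrist");cv2.imwrite("pics/w2.png",c["color"][:,:,::-1])
    im=cv2.rotate(cv2.imread("pics/w2.png")[150:220,250:420],cv2.ROTATE_180)
    cv2.imwrite("pics/z2.png",cv2.resize(im,None,fx=4.5,fy=4.5,interpolation=cv2.INTER_CUBIC));print(observe()["clock"])
E
```

```text
[0.56156416 0.04877877 0.101     ] [0.56076691 0.09838466 0.101     ] [ 0.54250205 -0.03322479  0.109     ] [-0.00079725  0.04960589  0.        ]
hit True z 0.12 F [-1.8 -0.4  7.6] [1.  0.4 1.6] end [0.5693 0.049  0.1201] t 5.9583
6.6167
```

View pics/z2.png

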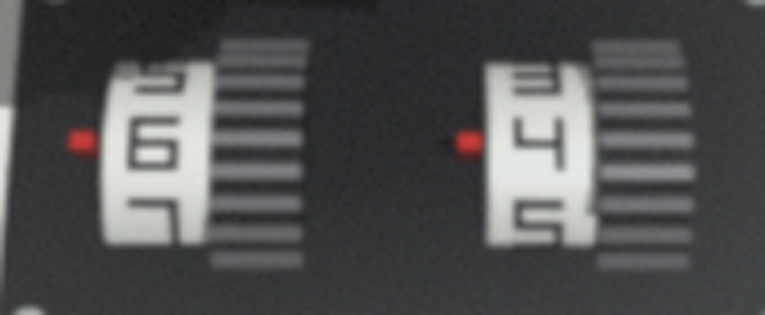

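The units wheel has gone from 3 to 4, centred, and tens still reads 6. I'll press slightly deeper for the next strokes: one more on units, and two on tens backwards.

```bash
sed -i 's/servo_line(\[\*b,z\],velocity=v)/servo_line([*b,z-.0006],velocity=v)/' h.py; cat >> h.py <<'E'
U=(.5616,.0488);T=(.5608,.0984)
def look(n):
    servo_line([.588,.075,.155],velocity=.2); c=capture("wrist")["color"][:,:,::-1]
    cv2.imwrite(f"pics/w{n}.png",c)
    cv2.imwrite(f"pics/z{n}.png",cv2.resize(cv2.rotate(c[150:220,250:420],cv2.ROTATE_180),None,fx=4.5,fy=4.5,interpolation=cv2.INTER_CUBIC));print(observe()["clock"])
E
python3 - <<'E'
from h import *
roll(U,+1)
roll(T,-1); roll(T,-1)
look(3)
E
```

```text
hit True z 0.12 F [-2.4  0.5  7.3] [1.2 0.4 3.5] end [0.5695 0.0494 0.12  ] t 7.8833
hit True z 0.12 F [-1.   0.4  6.2] [-1.  -0.3  6.4] end [0.5537 0.0974 0.12  ] t 9.4167
hit True z 0.12 F [-1.8  1.   7.3] [-1.4  0.   7.8] end [0.5534 0.0983 0.12  ] t 10.7167
11.4167
```

View pics/z3.png

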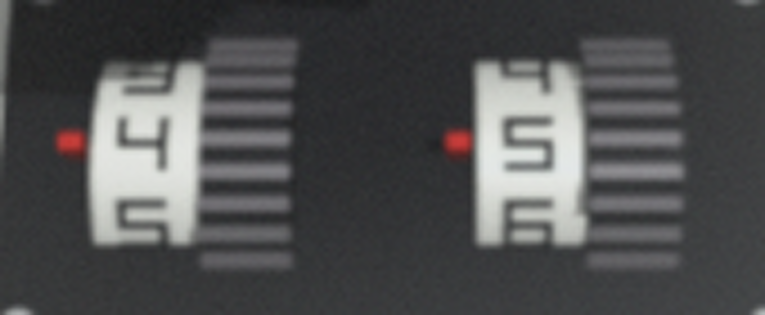

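It now reads 4 and 5, both centred. Two more tens strokes are needed.

```bash
python3 - <<'E'
from h import *
roll(T,-1); roll(T,-1)
look(4)
E
```

```text
hit True z 0.1199 F [-1.4 -0.7  6.7] [-0.4 -0.5  5.6] end [0.5545 0.0979 0.12  ] t 12.6417
hit True z 0.12 F [0.5 0.2 3.9] [-0.3 -1.2  7.2] end [0.5536 0.0983 0.12  ] t 13.9417
14.6417
```

View pics/z4.png

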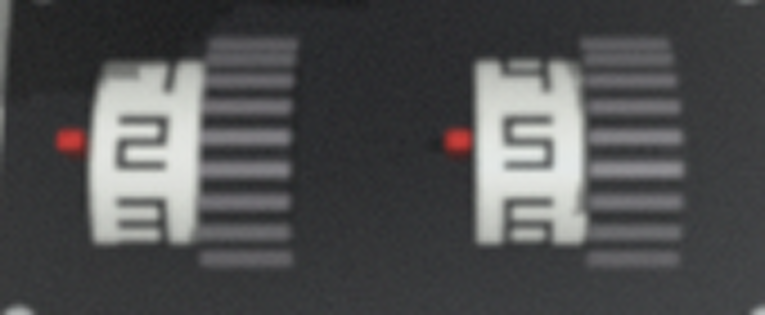

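The counter shows 25, with both digits centred. Now I'll press green.

```bash
python3 - <<'E'
from h import *
G=(.5422,-.0333)
servo_line([*G,.155],velocity=.15)
servo_line([*G,.132],velocity=.1)
h=servo_line([*G,.119],velocity=.03,max_force=15);s=observe();print(h,s["ee_pos"],s["ft_force"])
dwell(.2);s=observe();print(s["ee_pos"],s["ft_force"])
servo_line([*G,.155],velocity=.1)
look(5);print(observe()["ft_force"])
E
```

```text
True [ 0.54269713 -0.03266312  0.12606834] [-1.0516879   0.08614959  8.8485535 ]
[ 0.54269067 -0.03265279  0.12609104] [-0.85840077  1.64560534  7.26664571]
17.7417
[ 0.23651913 -0.95771479  0.13543825]
```

View pics/w5.png

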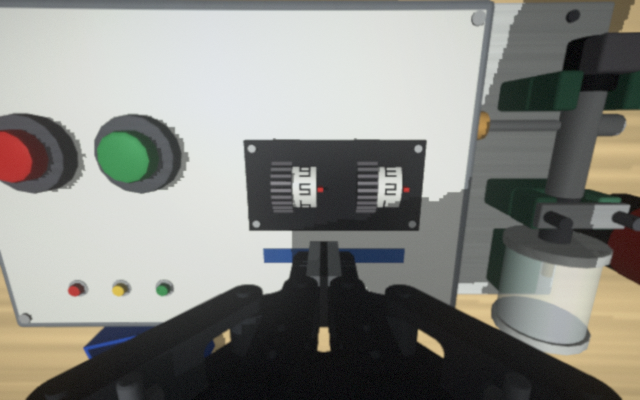

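The counter still shows 25 and green is out. The stroke stopped about 2 mm deep when the force limit tripped, so I'll press further in small steps.

```bash
python3 - <<'E'
from h import *
G=(.5422,-.0333)
servo_line([*G,.155],velocity=.15)
servo_line([*G,.131],velocity=.1)
for z in (.128,.126,.124,.122,.1205):
    h=servo_line([*G,z],velocity=.02,max_force=30);dwell(.15);s=observe();print(z,h,s["ee_pos"].round(4),s["ft_force"].round(1))
    if s["ft_force"][2]>35: break
servo_line([*G,.155],velocity=.1)
look(6);s=observe();print(s["ft_force"],s["clock"])
E
```

```text
0.128 False [ 0.5426 -0.0329  0.1284] [-0.3  1.9  4. ]
0.126 False [ 0.5426 -0.0331  0.1262] [0.4 2.4 4.4]
0.124 False [ 0.5426 -0.0331  0.1259] [-2.1  3.6 16.7]
0.122 False [ 0.5427 -0.0331  0.1257] [-5.3  3.7 26.8]
0.1205 False [ 0.5427 -0.0331  0.1256] [-7.8  3.3 34.5]
22.4
[-0.4738504  -0.17293928 -0.31395782] 22.4
```

The hard stop came at TCP z=0.126, higher than expected. I'll trace the spring's force profile to check that this is the full 6 mm of travel.

```bash
python3 - <<'E'
from h import *
G=(.5422,-.0333)
servo_line([*G,.140],velocity=.15);dwell(.3)
for z in (.136,.134,.133,.132,.131,.130,.129,.128,.127,.126,.1245):
    h=servo_line([*G,z],velocity=.02,max_force=30);dwell(.12)
    f=[];p=[]
    for _ in range(5): s=observe();f.append(s["ft_force"][2]);p.append(s["ee_pos"][2]);dwell(.03)
    print(z,np.mean(p).round(4),np.mean(f).round(2))
c=capture("wrist")["color"][:,:,::-1];cv2.imwrite("pics/w7.png",c)
servo_line([*G,.155],velocity=.1);c=capture("wrist")["color"][:,:,::-1]
a=cv2.imread("pics/w7.png")
cv2.imwrite("pics/w8.png",cv2.resize(a[130:330,200:440],None,fx=3,fy=3,interpolation=cv2.INTER_CUBIC))
print(observe()["clock"])
E
```

```text
0.136 0.136 -0.28
0.134 0.134 -0.29
0.133 0.133 0.31
0.132 0.1321 1.56
0.131 0.1311 1.88
0.13 0.1301 2.34
0.129 0.1291 3.35
0.128 0.1281 3.29
0.127 0.1271 4.3
0.126 0.1261 5.1
0.1245 0.126 13.89
30.1667
```

View pics/w8.png

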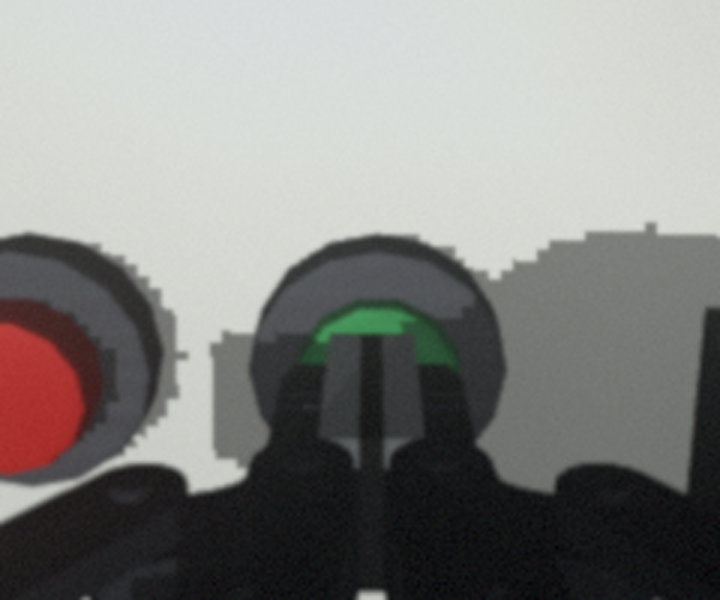

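The spring force rises from TCP z≈0.1325 to 5 N at 0.126 and then hits the hard stop. The picture shows the green button flush in its collar, so it went all the way down. The tool is now clear at 0.155, so I'm handing in.

```bash
python3 - <<'E'
from h import *
servo_line([.5422,-.0333,.2],velocity=.15)
print(close_job(),observe()["ft_force"])
E
```

```text
the job is handed in; nothing more can be done
the job is handed in; nothing more can be done
```

The counter was set to 25, the green start button was pressed to its full depth (three presses in all, each with the counter at 25) and released, and the job was handed in; the judge's verdict was not shown.

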